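# Freeze and save a picture on the inspection unit

### The arm

A 6-joint arm with a two-finger parallel gripper is mounted at the origin on the work surface. World frame = base frame: x ahead of the robot, y to its left, z up, the work surface at z = 0. Lengths are in m, angles in degrees, forces in N, time in s.
With the tool pointing down it reaches from about 0.25 to 0.85 m from the base axis. Payload 12.5 kg.
Tool frame: the origin (TCP) lies where the fingers leave the gripper's body, on its centre line; the fingertips stand 84 mm ahead of it and the grasp point (between the pads) lies 65 mm ahead of it; z points along the fingers, y is the direction in which the jaws open and shut (so a half turn about z gives the same grasp; the last joint's range is limited). The gripper opens to 93 mm and grips with 3 to 60 N. Pads are 15 mm wide; open, the fingers measure 128 mm over their backs; the gripper's body (75 mm by 188 mm) begins 65 mm behind the grasp point.
Start: joints at [72.33, 20.094, 94.641, -0, 65.266, -4.847], TCP at [0.122, 0.536, 0.303] pointing down, gripper open.
Joint ranges: [-157.81, 157.81], [-45, 120.19], [0.68, 151.7], [-89.99, 269.99], [4.06, 180], [-164.3, 164.3]. Speed limits (degrees/s): [127.2, 127.2, 159.86, 180, 180, 180].

### API

Orientations are given as a 3x3 rotation matrix whose columns are the frame's x, y, z axes.
In Python, from station import read_state, get_image, finish_job, look_for, place_of gives the robot as it stands.
- The arm moves only by the tool arm_command, never from a script. Its argument "moves" is text: rows parted by semicolons, each of 6 numbers parted by spaces: the shift along the tool's x, y, z in units of 30 mm (1.0 is 30 mm), then the turn, a rotation vector about the tool's x, y, z in rad. In form: tx ty tz wx wy wz; .... A call has 1 to 8 rows; each row is the pose to reach, as a shift and turn from the pose commanded when the call began, along the tool's axes at that moment; what a row does not reach only later rows make up. A row lasts 1/8 s, in which the tool goes at most 62.5 mm and 10.7 degrees, less where a joint would pass 70% of its speed; a pose out of reach is approached as far as the arm can. A call with a gripper value outside its range is refused whole. "gripper" is the gripper command: -1 is shut, 1 is fully open, values between are in proportion, set as the call begins (left out, the last holds). The fingers move at their own pace and stop on an object; "newtons" is the grip in N (left out, the last holds). Time passes only in rows, so rows that repeat a pose let the fingers close. It gives the time, the measured TCP pose, the force and the opening at its end, in the units of the state.
- read_state(): the state, without advancing time (a new reading comes with each control period).
- get_image(name): name is "scene" or "top"; returns a dict with "color" (384x512x3 uint8, red, green, blue), "mtx" (3x3 intrinsics, pixels), "k1" (the pictures are not rectified: a ray, as slopes to the right and down, at radius r is drawn at 1 + k1 r^2 times it, then the intrinsics apply), "rvec" (rotation vector, rad) and "tvec" (3), from world to camera coordinates, as OpenCV has them. Camera axes: x right, y down, z forward; pixel columns grow to the right and rows downward; lengths in m; the calibration is good to about 2 mm. A picture is of the moment at which its call begins. There is no depth.
- finish_job(): hands the job in, once; it reports no verdict.
Trained networks look in the newest picture that a camera, given by its name, has taken for a name from the list of things; names that differ only in an ending like _2 or _b are one class to them, and where a whole thing is asked for, a point or a joint stands for the part that bears it (a point fixed in the world has none). Each returns a list of dicts, best first, with "score" (0 to 1); they miss things now and then, are a little off and sometimes report something else, mostly with a low value. They report only what shows in the picture. A call takes as long as a camera call.
- look_for(camera, name): "point" ([column, row] as shares, 0 to 1, of the picture: columns of its width, rows of its height, amid what is visible of it).
- place_of(camera, name): "point" ([column, row] as shares, 0 to 1, of the picture: columns of its width, rows of its height: a listed point, or the origin of a listed thing).
The state is a dict: "time": time; "joints": joint angles; "joint_vel": joint speeds; "effort": joint torques, N m; "ee_pos": TCP position; "eef_rot": TCP orientation; "force": force on the tool from outside, world axes, zero at the start; "moment": the same for the moment, N m; "finger_gap": opening from 0.0 (shut) to 1.0 (fully open).
Only numpy, scipy, OpenCV 4.12 (cv2) and the standard library are available. Lean on these libraries where they do the work, as an engineer would, in place of code of your own. Each camera call takes 0.05 s, during which the arm holds its last target.

### The job

Freeze the picture on the inspection unit by gently pressing its large round key fully in with the fingertips and letting it come out again, then save it by pressing the long bar key in the same way, and withdraw. Do not press the small round key or the square key, do not lean on the screen or casing, and leave the loose socket, wrench and jar where they stand: nothing is to be picked up.

Things in the scene. Friction and masses are not known exactly. Their poses are not given: they have to be found in the camera images.
- console: the inspection unit, a grey instrument lying screen up, fixed to the bench: 210 mm (its x) x 300 mm (its y) x 50 mm high, rubber corners, screen on the far (+x) part. Origin: centre of its underside; z up. Four black keys, pressed straight down, stand in a row along its y at x = -62 mm, y = -96, -32, 32, 96 mm; which key is at which place differs from start to start
- large_round_key_top (a point): centre of the top face of the large round key, 36 mm diameter, black, with a thin bright rim; it stands 10 mm proud of the unit's top face (60 mm above the bench) and this point moves down with it as it is pressed
- large_round_key (a joint): how far this key is pressed, in m: 0 out, 0.006 fully in. Sprung: 1.5 N starts it, 5 N holds it fully in, and it comes out by itself; beyond 6 mm is a hard stop
- small_round_key_top (a point): centre of the top face of the small round key, 20 mm diameter, black, with a thin bright rim; it stands 10 mm proud of the unit's top face (60 mm above the bench) and this point moves down with it as it is pressed
- small_round_key (a joint): how far this key is pressed, in m: 0 out, 0.006 fully in. Sprung: 1.5 N starts it, 5 N holds it fully in, and it comes out by itself; beyond 6 mm is a hard stop
- square_key_top (a point): centre of the top face of the square key, 28 x 28 mm, black, with a thin bright rim; it stands 10 mm proud of the unit's top face (60 mm above the bench) and this point moves down with it as it is pressed
- square_key (a joint): how far this key is pressed, in m: 0 out, 0.006 fully in. Sprung: 1.5 N starts it, 5 N holds it fully in, and it comes out by itself; beyond 6 mm is a hard stop
- bar_key_top (a point): centre of the top face of the long bar key, 50 mm along the unit's y and 18 mm along its x, black, with a thin bright rim; it stands 10 mm proud of the unit's top face (60 mm above the bench) and this point moves down with it as it is pressed
- bar_key (a joint): how far this key is pressed, in m: 0 out, 0.006 fully in. Sprung: 1.5 N starts it, 5 N holds it fully in, and it comes out by itself; beyond 6 mm is a hard stop
- socket_center (a point): centre of a loose steel deep socket standing on the bench, 28 mm diameter, 60 mm high; bystander
- wrench_grip (a point): middle of the handle of a loose steel wrench, 170 mm long, lying on the bench; bystander
- jar_center (a point): centre of a loose small jar standing on the bench, 44 mm diameter, 55 mm high; bystander

How it is judged (in metres and radians):
On the way, in this order (a step that is already met when the one before it is completed fails the run):
1. the large round key is pressed in (at least 4.5 of its 6 mm) while the bar key is out (value of joint large_round_key above 0.0045 m and value of joint bar_key below 0.0015 m), for 0.05 s.
2. the large round key has come out again (value of joint large_round_key below 0.0015 m), for 0.05 s.
3. the bar key is pressed in (at least 4.5 of its 6 mm) while the large round key is out (value of joint bar_key above 0.0045 m and value of joint large_round_key below 0.0015 m), for 0.05 s.
At the end, for the whole second after the job is handed in: all four keys are out again (each pressed less than 1.5 mm) and the socket, wrench and jar are within 10 mm of where they stood (value of joint each of large_round_key, small_round_key, square_key, bar_key below 0.0015 m and distance of each of socket_center, wrench_grip, jar_center from where it was at the start of the episode below 0.01 m); the robot touches nothing.
It fails at once if the small round key or the square key is pressed by more than 2 mm (value of joint any of small_round_key, square_key above 0.002 m).
It fails at once if the large round key and the bar key are pressed together (value of joint each of large_round_key, bar_key above 0.002 m).
It fails at once if a key is pressed harder than 25 N (contact force between any of the fingers, the arm and large_round_key above 25 N or contact force between any of the fingers, the arm and small_round_key above 25 N or contact force between any of the fingers, the arm and square_key above 25 N or contact force between any of the fingers, the arm and bar_key above 25 N).
It fails at once if the robot leans on the screen or casing with more than 10 N (contact force between any of the fingers, the arm and console above 10 N).
It fails at once if the socket, wrench or jar is moved or lifted by more than 10 mm (distance of any of socket_center, wrench_grip, jar_center from where it was at the start of the episode above 0.01 m).
It also fails if it takes over 38 s, if anything falls off the work surface, if the arm or the gripper's body presses on something with over 40 N, if the wrist force passes 120 N, or if a joint passes its speed limit or range.

## Working session

There is one attempt and no reset: what is moved stays moved. The work goes in short steps, Python scripts to look and compute and a tool call to move; the robot and the scene stay as the last step left them, time stands still between calls to the robot, and variables do not carry over. Pictures are saved under pics/ and viewed, and the job is handed in when it is done.

Besides the shell and the picture viewer there is one more tool, called after "Request:" as name(argument=value, ...), one argument or row to a line, values as JSON. arm_command: Moves the arm, as the interface text tells. Its arguments: {"type":"object","properties":{"moves":{"type":"string"},"gripper":{"type":"number"},"newtons":{"type":"number"}},"required":["moves"]}

```bash
mkdir -p pics; python3 - <<'E'
from station import *
import cv2
s=read_state();print(s['time'],s['ee_pos'],s['eef_rot'],s['force'],s['finger_gap'])
for c in("scene","top"):
    im=get_image(c);cv2.imwrite(f"pics/{c}1.png",im['color'][:,:,::-1])
    print(c,im['mtx'],im['k1'],im['rvec'],im['tvec'])
    for n in("console","large_round_key_top","small_round_key_top","square_key_top","bar_key_top","socket_center","jar_center","wrench_grip"):
        print(n,[(round(d['point'][0]*512,1),round(d['point'][1]*384,1),round(d['score'],2)) for d in place_of(c,n)[:3]])
E
```

```text
0.0 [0.12196129 0.53606483 0.30223926] [[-9.75056013e-01  2.21958721e-01 -3.12236908e-04]
 [ 2.21958926e-01  9.75055494e-01 -1.00943606e-03]
 [ 8.03951778e-05 -1.05356046e-03 -9.99999442e-01]] [-0.75298566  0.17644068  0.48634408] 0.9985732963950387
scene [[474.72743992   0.         255.28612297]
 [  0.         474.72743992 199.12739987]
 [  0.           0.           1.        ]] -0.13779295720687762 [ 1.56042473  1.87794153 -0.8575989 ] [ 0.10578236 -0.34890739  1.68198449]
console [(301.2, 211.6, 0.96)]
large_round_key_top [(294.8, 174.3, 0.5)]
small_round_key_top [(345.6, 187.6, 0.44)]
square_key_top [(322.5, 182.4, 0.6)]
bar_key_top [(273.4, 170.2, 0.61), (248.3, 240.1, 0.26)]
socket_center [(296.8, 176.3, 0.71), (389.6, 194.5, 0.51)]
jar_center [(248.8, 242.1, 0.71)]
wrench_grip [(205.1, 197.1, 0.86)]
top [[483.97281821   0.         261.63009084]
 [  0.         483.97281821 192.97131532]
 [  0.           0.           1.        ]] 0.026306927279669132 [ 2.17548427 -2.16608358  0.16712226] [3.24725677e-04 6.39385391e-01 9.87016640e-01]
console [(210.3, 225.2, 0.9), (329.0, 228.4, 0.34)]
large_round_key_top [(215.7, 251.9, 0.52)]
small_round_key_top [(154.7, 246.7, 0.42)]
square_key_top [(187.0, 249.7, 0.55)]
bar_key_top [(247.5, 257.7, 0.55)]
socket_center [(103.2, 250.6, 0.76)]
jar_center []
wrench_grip [(329.1, 228.8, 0.63)]
```

```bash
python3 - <<'E'
import cv2
a=cv2.imread("pics/top1.png");cv2.imwrite("pics/top1b.png",cv2.resize(a[150:350,80:360],None,fx=2.8,fy=2.8,interpolation=cv2.INTER_CUBIC))
a=cv2.imread("pics/scene1.png");cv2.imwrite("pics/scene1b.png",cv2.resize(a[100:300,180:440],None,fx=2.9,fy=2.9,interpolation=cv2.INTER_CUBIC))
E
cat > h.py <<'E'
from station import *
import numpy as np,cv2
def onplane(im,uv,z):
    R,_=cv2.Rodrigues(np.array(im['rvec'],float));t=np.array(im['tvec'],float).ravel()
    d=np.array([im['k1'],0,0,0,0.])
    p=cv2.undistortPoints(np.array([[uv]],float),im['mtx'],d).ravel()
    r=R.T@np.array([p[0],p[1],1]);c=-R.T@t
    return c+r*(z-c[2])/r[2]
def proj(im,P):
    return cv2.projectPoints(np.array(P,float).reshape(-1,3),np.array(im['rvec'],float),np.array(im['tvec'],float),im['mtx'],np.array([im['k1'],0,0,0,0.]))[0].reshape(-1,2)
E
python3 - <<'E'
from h import *
for c,pts in(("scene",dict(L=(294.8,174.3),S=(345.6,187.6),Q=(322.5,182.4),B=(273.4,170.2),sock=(389.6,194.5),jar=(248.8,242.1),wr=(205,197))),("top",dict(L=(215.7,251.9),S=(154.7,246.7),Q=(187,249.7),B=(247.5,257.7),sock=(103.2,250.6),wr=(329,228.8)))):
    im=get_image(c)
    print(c,"cam",onplane(im,(256,190),2)) 
    for n,p in pts.items(): print(n,onplane(im,p,.06 if n in'LSQB' else .03 if n!='wr' else .005).round(4))
E
```

```text
scene cam [2.92703672 0.39434227 2.        ]
L [0.5002 0.0885 0.06  ]
S [0.5306 0.2239 0.06  ]
Q [0.5207 0.1635 0.06  ]
B [0.4934 0.0301 0.06  ]
sock [0.4987 0.3439 0.03  ]
jar [0.7405 0.0105 0.03  ]
wr [ 0.5735 -0.1404  0.005 ]
top cam [0.38836777 0.04947932 2.        ]
L [0.515  0.0972 0.06  ]
S [0.5253 0.2211 0.06  ]
Q [0.5194 0.1556 0.06  ]
B [0.5034 0.0322 0.06  ]
sock [0.5175 0.3328 0.03  ]
wr [ 0.5659 -0.1452  0.005 ]
```

View pics/top1b.png

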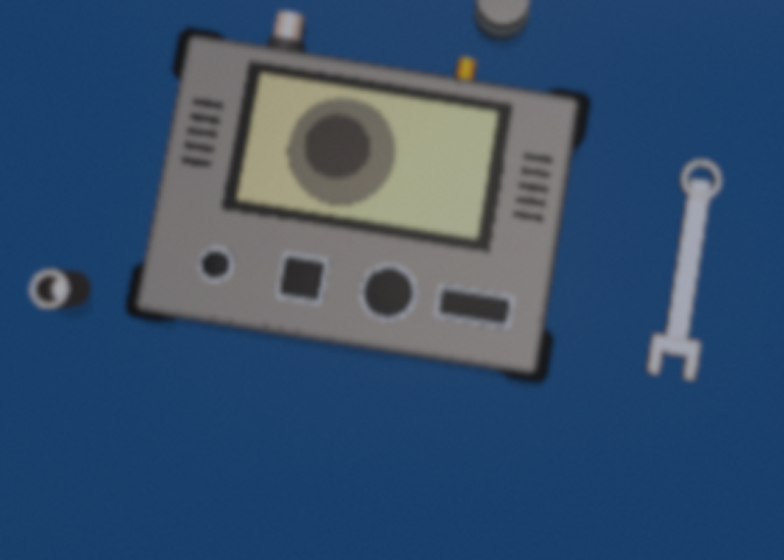

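View pics/scene1b.png

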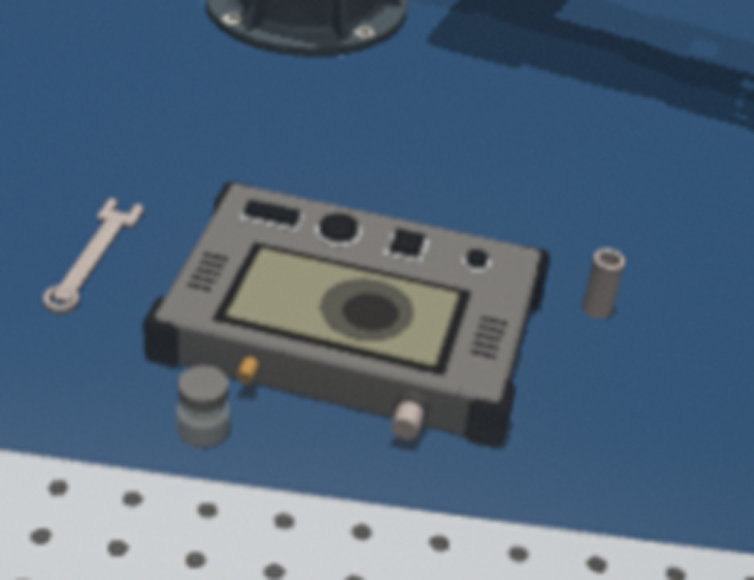

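The top crop shows, from left to right, small round (215,264), square (302,278), large round (388,292) and bar (475,306). The networks agree on the identities, so I'll refine the positions with a fit.

```bash
python3 - <<'E'
from h import *
from scipy.optimize import least_squares
T=np.array([(215,264),(302,278),(388,292),(475,306)])/2.8+(80,150)
S=np.array([(476,259),(406,243),(338,228),(271,213)])/2.9+(180,100)
it=get_image("top");is_=get_image("scene")
for im,X in((it,T),(is_,S)):
    print([onplane(im,p,.06).round(4) for p in X])
ys=np.array([96,32,-32,-96])/1e3
def pts(q):
    c,s=np.cos(q[2]),np.sin(q[2]);return np.c_[q[0]-s*ys,q[1]+c*ys,0*ys+.06]
for nm,use in(("top",[(it,T)]),("scene",[(is_,S)]),("both",[(it,T),(is_,S)])):
    f=lambda q:np.concatenate([(proj(i,pts(q))-X).ravel() for i,X in use])
    r=least_squares(f,[.51,.12,0]);print(nm,r.x,np.abs(r.fun).max(),pts(r.x).round(4).tolist())
q=r.x
s=read_state();R=np.array(s['eef_rot']);p=np.array(s['ee_pos'])
print(p, np.degrees(q[2]))
for n,k in(("L",2),("B",3)):
    P=pts(q)[k];print(n,"delta tool units",(R.T@(P+[0,0,.084]-p))/.03)
print("tool yaw y-axis vs console",np.degrees(np.arctan2(R[1,1],R[0,1])),np.degrees(q[2])+90)
E
```

```text
[array([0.5302, 0.217 , 0.06  ]), array([0.5202, 0.1539, 0.06  ]), array([0.5102, 0.0913, 0.06  ]), array([0.5002, 0.0278, 0.06  ])]
[array([0.5384, 0.2204, 0.06  ]), array([0.5278, 0.1575, 0.06  ]), array([0.5179, 0.0952, 0.06  ]), array([0.5076, 0.0324, 0.06  ])]
top [ 0.51522837  0.12248925 -0.15742431] 0.18916833994344984 [[0.5303, 0.2173, 0.06], [0.5202, 0.1541, 0.06], [0.5102, 0.0909, 0.06], [0.5002, 0.0277, 0.06]]
scene [ 0.52285403  0.12632511 -0.16469106] 0.2582456723298492 [[0.5386, 0.221, 0.06], [0.5281, 0.1579, 0.06], [0.5176, 0.0948, 0.06], [0.5071, 0.0316, 0.06]]
both [ 0.5166299   0.12391329 -0.15983918] 1.6538704154167476 [[0.5319, 0.2187, 0.06], [0.5217, 0.1555, 0.06], [0.5115, 0.0923, 0.06], [0.5014, 0.0291, 0.06]]
[0.12204701 0.53626556 0.30272646] -9.158110530073316
L delta tool units [-15.9440774  -11.54680379   5.2909701 ]
B delta tool units [-16.08054429 -13.67576784   5.29099703]
tool yaw y-axis vs console 77.17424005373461 80.84188946992668
```

Request:
arm_command(
  moves="-1.6 -1.15 0.3 0 0 0; -3.2 -2.3 0.6 0 0 -0.02; -4.8 -3.5 0.9 0 0 -0.04; -6.4 -4.6 1.2 0 0 -0.064; -8 -5.8 1.5 0 0 -0.064; -9.6 -7 1.8 0 0 -0.064; -11.2 -8.1 2.1 0 0 -0.064; -12.8 -9.3 2.4 0 0 -0.064",
  gripper=-1,
  newtons=10,
)

```text
time: 2.1
ee_pos: [0.4358, 0.1774, 0.2307]
eef_rot: [[-0.987, 0.159, 0.001], [0.159, 0.987, 0.0], [-0.001, 0.0, -1.0]]
force: [0.5, 0.1, 0.2]
finger_gap: 0.189
```

```bash
cat > to.py <<'E'
from h import *
import sys
s=read_state();R=np.array(s['eef_rot']);p=np.array(s['ee_pos'])
print(s['time'],p.round(4),'F',np.round(s['force'],2),'gap',s['finger_gap'],'yaw',np.degrees(np.arctan2(R[1,1],R[0,1])),'tilt',R[:2,2].round(4),'tip',(p+R[:,2]*.084).round(4))
for n,P in(("L",(.5105,.0917,.06)),("B",(.5004,.0285,.06))):
    print(n,((R.T@(np.array(P)-p))/.03-[0,0,2.8]).round(3))
E
python3 to.py
```

```text
2.1 [0.4358 0.1774 0.2307] F [0.48 0.12 0.19] gap 0.18850331087827032 yaw 80.8463614640488 tilt [0.0008 0.0003] tip [0.4358 0.1774 0.1467]
L [-2.91  -2.427  2.892]
B [-2.912 -4.56   2.891]
```

Request:
arm_command(
  moves="-1.4 -1.2 0.8 0 0 0; -2.7 -2.2 1.6 0 0 0; -2.7 -2.2 1.9 0 0 0; -2.7 -2.2 1.9 0 0 0; -2.7 -2.2 1.9 0 0 0",
)

```text
time: 2.72
ee_pos: [0.5036, 0.1018, 0.1744]
eef_rot: [[-0.987, 0.158, 0.001], [0.158, 0.987, 0.0], [-0.001, 0.0, -1.0]]
force: [-0.7, 0.3, 0.5]
finger_gap: 0.006
```

```bash
python3 to.py; python3 - <<'E'
from h import *
a=get_image("top");b=get_image("scene")
A=cv2.resize(np.ascontiguousarray(a['color'][170:320,120:320,::-1]),None,fx=4,fy=4,interpolation=cv2.INTER_CUBIC);cv2.imwrite("pics/t2.png",A)
B=cv2.resize(np.ascontiguousarray(b['color'][110:250,220:400,::-1]),None,fx=4,fy=4,interpolation=cv2.INTER_CUBIC);cv2.imwrite("pics/s2.png",B)
s=read_state();tip=np.array(s['ee_pos'])+.084*np.array(s['eef_rot'])[:,2]
print('scene tip px',(proj(b,tip)-(220,110))*4,'top',(proj(a,tip)-(120,170))*4, 'L scene',(proj(b,(.5105,.0917,.06))-(220,110))*4)
E
```

```text
2.725 [0.5036 0.1018 0.1744] F [-0.71  0.26  0.45] gap 0.005634222272762962 yaw 80.91564268088207 tilt [0.0006 0.0001] tip [0.5037 0.1018 0.0904]
L [-0.277 -0.298  1.013]
B [-0.277 -2.432  1.013]
scene tip px [[321.90012882 225.64174311]] top [[369.0821734  350.11506311]] L scene [[302.22516742 267.0572965 ]]
```

View pics/s2.png

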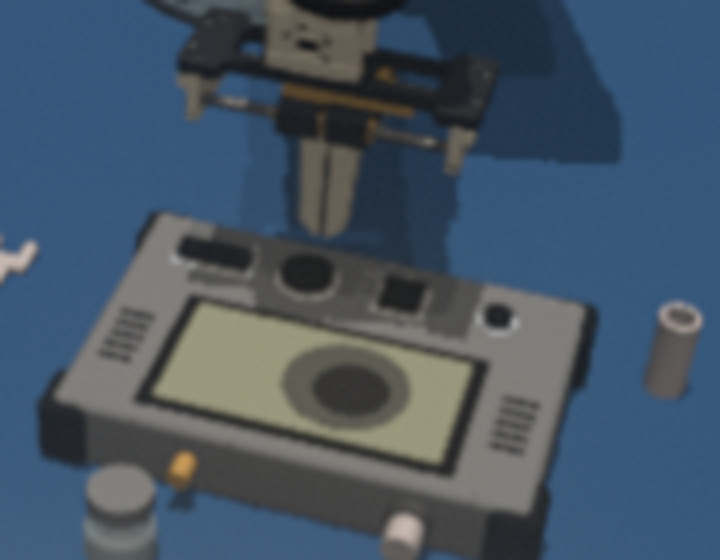

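View pics/t2.png

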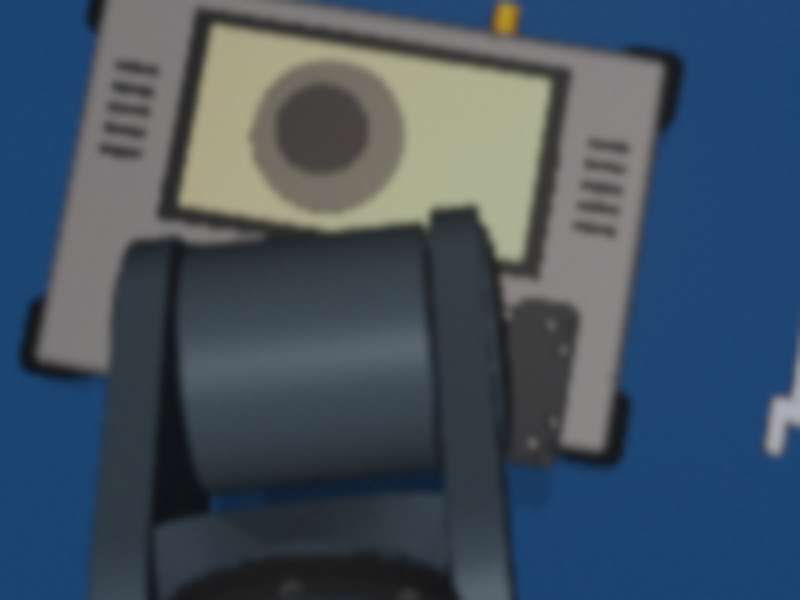

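The scene camera draws the fingertips at (324,232), against (322,226) predicted. That is a bias of about 1.5 px, which explains the disagreement with the top camera, so the top-based estimate holds. Next I'll centre over the large round key and press in small steps.

Request:
arm_command(
  moves="-0.15 -0.15 0.1 0 0 0; -0.27 -0.29 0.3 0 0 0; -0.27 -0.29 0.6 0 0 0; -0.27 -0.29 0.8 0 0 0; -0.27 -0.29 0.8 0 0 0; -0.27 -0.29 0.8 0 0 0",
)

```text
time: 3.58
ee_pos: [0.5107, 0.0912, 0.1498]
eef_rot: [[-0.987, 0.159, 0.0], [0.159, 0.987, 0.0], [-0.0, 0.0, -1.0]]
force: [-0.0, -0.6, 0.7]
finger_gap: 0.006
```

```bash
python3 to.py;python3 - <<'E'
from h import *
b=get_image("scene")
cv2.imwrite("pics/s3.png",cv2.resize(np.ascontiguousarray(b['color'][130:210,240:370,::-1]),None,fx=6,fy=6,interpolation=cv2.INTER_CUBIC))
E
```

```text
3.575 [0.5107 0.0912 0.1498] F [-0.   -0.61  0.74] gap 0.005554122556051097 yaw 80.85011147712115 tilt [0.0001 0.    ] tip [0.5107 0.0912 0.0658]
L [0.009 0.016 0.194]
B [ 0.007 -2.117  0.194]
```

View pics/s3.png

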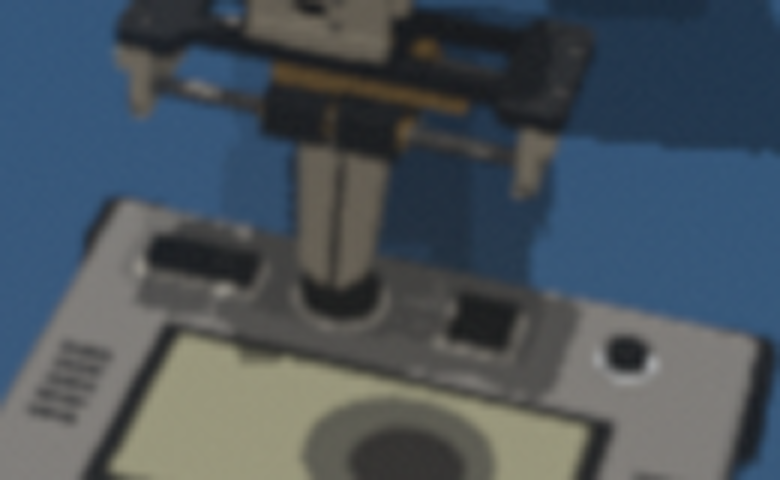

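The fingertips (338,283) hover centred over the large round key (340,293). Its bright rim is clear all round, and the bar and square keys are well away.

Request:
arm_command(
  moves="0 0 0.1 0 0 0; 0 0 0.18 0 0 0; 0 0 0.24 0 0 0; 0 0 0.28 0 0 0; 0 0 0.28 0 0 0; 0 0 0.28 0 0 0",
)

```text
time: 4.38
ee_pos: [0.5106, 0.0911, 0.1414]
eef_rot: [[-0.987, 0.159, -0.0], [0.159, 0.987, -0.0], [0.0, -0.0, -1.0]]
force: [-0.3, 0.3, 2.8]
finger_gap: 0.004
```

```bash
python3 to.py
```

```text
4.375 [0.5106 0.0911 0.1414] F [-0.34  0.28  2.84] gap 0.004339405475551315 yaw 80.8443889671332 tilt [-0. -0.] tip [0.5106 0.0911 0.0574]
L [ 0.007  0.019 -0.086]
B [ 0.004 -2.114 -0.086]
```

Contact is as expected: 2.6 mm in at about 2.8 N. Pressing further.

Request:
arm_command(
  moves="0 0 0.04 0 0 0; 0 0 0.08 0 0 0; 0 0 0.1 0 0 0; 0 0 0.11 0 0 0; 0 0 0.11 0 0 0; 0 0 0.11 0 0 0",
)

```text
time: 5.12
ee_pos: [0.5107, 0.0911, 0.1383]
eef_rot: [[-0.987, 0.159, 0.0], [0.159, 0.987, 0.0], [-0.0, 0.0, -1.0]]
force: [-2.8, 0.4, 8.6]
finger_gap: 0.008
```

```bash
python3 to.py
```

```text
5.125 [0.5107 0.0911 0.1383] F [-2.78  0.44  8.62] gap 0.008106575637125857 yaw 80.84358768498019 tilt [0.0001 0.    ] tip [0.5107 0.0911 0.0543]
L [ 0.009  0.019 -0.189]
B [ 0.006 -2.115 -0.189]
```

The force is 8.6 N with the tip at 54.3 mm, so the key is on its stop and fully in. Releasing straight up.

Request:
arm_command(
  moves="0 0 -0.2 0 0 0; 0 0 -0.5 0 0 0; 0 0 -0.8 0 0 0; 0 0 -0.8 0 0 0; 0 0 -0.8 0 0 0",
)

```text
time: 5.75
ee_pos: [0.5105, 0.0911, 0.1619]
eef_rot: [[-0.987, 0.159, -0.0], [0.159, 0.987, -0.0], [0.0, -0.0, -1.0]]
force: [0.5, 0.4, 0.3]
finger_gap: 0.008
```

```bash
python3 to.py
```

```text
5.75 [0.5105 0.0911 0.1619] F [0.48 0.38 0.28] gap 0.007796864853527194 yaw 80.8443884131822 tilt [-0.0001 -0.    ] tip [0.5105 0.0911 0.0779]
L [0.004 0.021 0.598]
B [ 1.000e-03 -2.112e+00  5.980e-01]
```

Request:
arm_command(
  moves="0 -0.7 0 0 0 0; 0 -1.5 0 0 0 0; 0 -2.12 0.1 0 0 0; 0 -2.12 0.3 0 0 0; 0 -2.12 0.4 0 0 0; 0 -2.12 0.4 0 0 0",
)

```text
time: 6.5
ee_pos: [0.5005, 0.0289, 0.1497]
eef_rot: [[-0.987, 0.158, -0.001], [0.158, 0.987, 0.0], [0.001, 0.0, -1.0]]
force: [-1.4, 0.2, 0.4]
finger_gap: 0.003
```

```bash
python3 to.py;python3 - <<'E'
from h import *
b=get_image("scene")
cv2.imwrite("pics/s4.png",cv2.resize(np.ascontiguousarray(b['color'][130:210,240:370,::-1]),None,fx=6,fy=6,interpolation=cv2.INTER_CUBIC))
E
```

```text
6.5 [0.5005 0.0289 0.1497] F [-1.44  0.22  0.37] gap 0.0032136420592068795 yaw 80.88019994029253 tilt [-0.0006  0.0001] tip [0.5004 0.0289 0.0657]
L [-0.     2.121  0.189]
B [-0.001 -0.012  0.189]
```

View pics/s4.png

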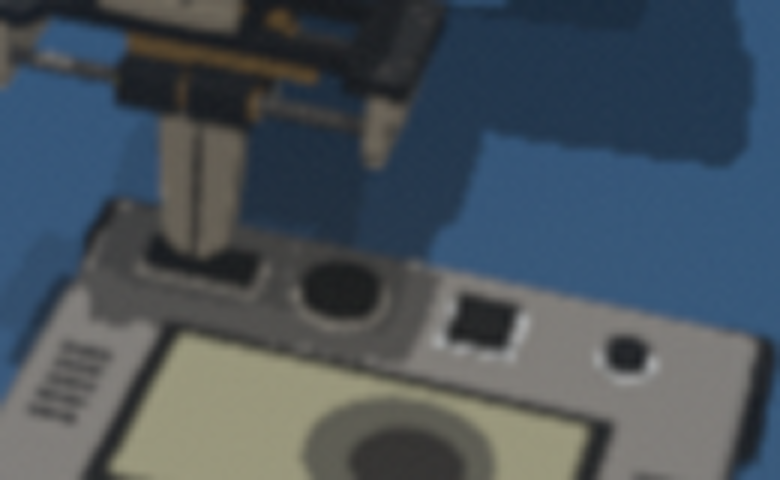

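The fingertips (198,255) are over the middle of the bar key (203,262), and the large key looks out again. Pressing the bar.

Request:
arm_command(
  moves="0 0 0.1 0 0 0; 0 0 0.18 0 0 0; 0 0 0.24 0 0 0; 0 0 0.28 0 0 0; 0 0 0.28 0 0 0; 0 0 0.28 0 0 0",
)

```text
time: 7.3
ee_pos: [0.5005, 0.0284, 0.1417]
eef_rot: [[-0.987, 0.159, 0.0], [0.159, 0.987, 0.0], [-0.0, 0.0, -1.0]]
force: [-1.2, 2.3, 2.8]
finger_gap: 0.007
```

```bash
python3 to.py
```

```text
7.3 [0.5005 0.0284 0.1417] F [-1.19  2.32  2.77] gap 0.006839948020955112 yaw 80.8399226617085 tilt [0.0001 0.0001] tip [0.5006 0.0284 0.0577]
L [ 0.009  2.137 -0.075]
B [ 0.006  0.004 -0.076]
```

Request:
arm_command(
  moves="0 0 0.04 0 0 0; 0 0 0.08 0 0 0; 0 0 0.11 0 0 0; 0 0 0.12 0 0 0; 0 0 0.12 0 0 0; 0 0 0.12 0 0 0",
)

```text
time: 8.05
ee_pos: [0.5006, 0.0283, 0.1383]
eef_rot: [[-0.987, 0.159, 0.0], [0.159, 0.987, 0.0], [-0.0, 0.0, -1.0]]
force: [-1.9, 3.4, 9.4]
finger_gap: 0.006
```

```bash
python3 to.py
```

```text
8.05 [0.5006 0.0283 0.1383] F [-1.94  3.43  9.45] gap 0.006113958413888023 yaw 80.84295141490578 tilt [0.0002 0.    ] tip [0.5006 0.0283 0.0543]
L [ 0.011  2.138 -0.189]
B [ 0.008  0.005 -0.189]
```

The bar key shows the same result: 9.4 N with the tip at 54.3 mm, so it is on its stop. Withdrawing.

Request:
arm_command(
  moves="0 0 -0.2 0 0 0; 0 0 -0.6 0 0 0; 0 0 -1.4 0 0 0; 0 0 -2.4 0 0 0; 0 0 -3.5 0 0 0; 0 0 -4 0 0 0; 0 0 -4 0 0 0; 0 0 -4 0 0 0",
)

```text
time: 9.05
ee_pos: [0.5001, 0.0283, 0.2569]
eef_rot: [[-0.987, 0.159, -0.002], [0.159, 0.987, -0.0], [0.002, -0.0, -1.0]]
force: [-0.5, -0.7, -1.4]
finger_gap: 0.004
```

```bash
python3 to.py;python3 - <<'E'
from h import *
b=get_image("scene")
cv2.imwrite("pics/s5.png",cv2.resize(np.ascontiguousarray(b['color'][100:300,180:440,::-1]),None,fx=2.9,fy=2.9,interpolation=cv2.INTER_CUBIC))
E
```

```text
9.05 [0.5001 0.0283 0.2569] F [-0.46 -0.66 -1.38] gap 0.003582113102353899 yaw 80.84341974607997 tilt [-0.0017 -0.    ] tip [0.4999 0.0283 0.1729]
L [-0.019  2.145  3.764]
B [-0.022  0.012  3.765]
```

View pics/s5.png

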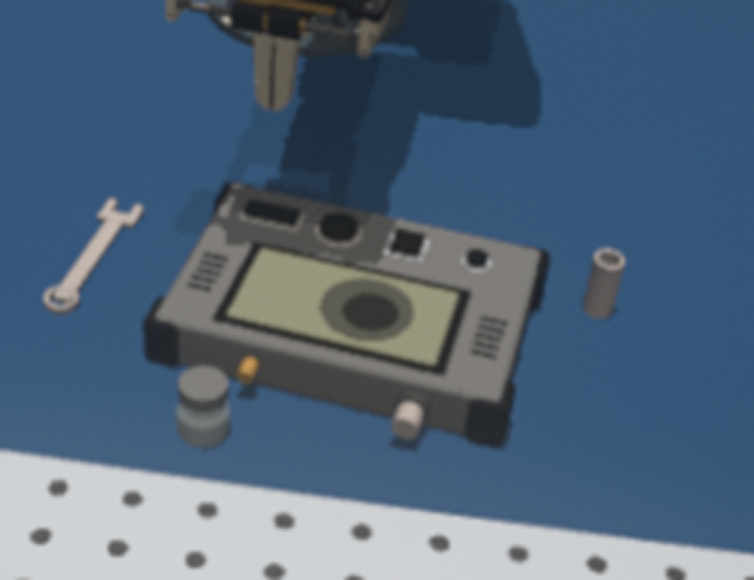

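The picture shows all four keys out, at (271,213), (338,228), (406,243) and (476,259) as in the first one. The wrench, jar and socket are unmoved, and the gripper is clear (tip at 273,105).

```bash
python3 -c "
from station import *
print(finish_job())"
```

```text
the job is handed in; nothing more can be done
None
```

I pressed the large round key fully in with the closed fingertips and let it come out. I then did the same with the bar key, withdrew to about 110 mm above the keys, and handed the job in at about 9 s.

- **Presses:** on each key the tip stopped at 54.3 mm above the bench (about 5.7 mm of travel). The force readings were 8.6 N on the large round key and 9.4 N on the bar key, more than the 5 N that holds a key in, so both were on their stops. There was no direct reading of how far a key was pressed; this comes from tip height and force.
- **Last picture:** all four keys look out. The socket, wrench and jar are at the same pixels as at the start, and the robot touches nothing.
- **Disagreement between cameras:** the scene camera put the keys about 8 mm farther out in x than the top camera. A check on the fingertips showed the scene picture drawn about 1.5 px low, so I used positions close to the top camera's. The close-ups before each press showed the tips centred on the keys.

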